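# Dial the combination and open the sample drawer

### The arm

A 6-joint arm with a two-finger parallel gripper is mounted at the origin on the work surface. World frame = base frame: x ahead of the robot, y to its left, z up, the work surface at z = 0. Lengths are in m, angles in rad, forces in N, time in s.
With the tool pointing down it reaches from about 0.425 to 0.925 m from the base axis. Payload 12.5 kg.
Tool frame: the origin (TCP) lies at the very end of the fingers, on their centre line; the grasp point (between the pads) lies robot.hold_point_z behind it (robot.hold_point_z is the distance from the TCP to the grasp point, in m); z points along the fingers, y is the line along which they close (so a half turn about z gives the same grasp; the last joint's range is limited). The gripper opens to 85 mm and grips with 20 to 120 N. Pads are 22 mm wide; open, the fingers measure 114 mm over their backs; the gripper's body (76 mm by 85 mm) begins 54 mm behind the grasp point. The pads swing forward as they close: fully open they stand 13 mm farther back than shut.
Start: joints at [1.106, 0.491, 1.559, -0, 1.092, -0.106], TCP at [0.219, 0.585, 0.231] pointing down, gripper open.
Joint ranges: [-3.1, 3.1], [-0.84, 2.19], [0.05, 2.79], [-1.13, 4.28], [0.06, 2.93], [-2.69, 2.69]. Speed limits (rad/s): [2.22, 2.22, 2.79, 3.14, 3.14, 3.14].

### API

Orientations are given as [roll, pitch, yaw] about the fixed x, y, z axes, in that order (R = Rz(yaw) Ry(pitch) Rx(roll)).
In Python, from workcell import robot gives the robot as it stands. The module is installed in compiled form; this text tells all that it offers.
- The arm moves only by the shell command python3 -m crank 'ROWS' [FORCE]. ROWS is text: rows parted by semicolons, each of 7 numbers parted by spaces: the shift along the tool's x, y, z in m, then the turn, a rotation vector about the tool's x, y, z in rad, then the closure, from 0 (fully open) to 1 (shut). In form: tx ty tz ax ay az claw; .... A call has 1 to 5 rows; each row is the pose to reach, as a shift and turn from the pose commanded when the call began, along the tool's axes at that moment; what a row does not reach only later rows make up. A row lasts 1/8 s, in which the tool goes at most 62.5 mm and 10.7 degrees, less where a joint would pass 70% of its speed; a pose out of reach is approached as far as the arm can. A call with a gripper value outside its range is refused whole. The fingers move at their own pace and stop on an object; FORCE is the grip in N (left out, the last holds). Time passes only in rows, so rows that repeat a pose let the fingers close. It gives the time, the measured TCP pose, the force, the opening and the grip force at its end, in the units of the state.
- robot.state(): the state, without advancing time (a new reading comes with each control period).
- robot.camera(name): name is "scene" or "top" or "wrist"; returns a dict with "pixels" (480x640x3 uint8, red, green, blue), "fov_y" (degrees; the focal length in pixels is half the picture's height over the tangent of half this angle, whatever the lens; pixels are square), "cx", "cy" (the principal point, pixels), "camera_from_world" (4x4, takes a point from world to camera coordinates). Camera axes: x right, y down, z forward; pixel columns grow to the right and rows downward; lengths in m; the calibration is good to about 2 mm. A picture is of the moment at which its call begins. There is no depth.
- robot.hand_in(): hands the job in; it is judged then, once.
The state is a dict: "time_s": time; "joints": joint angles; "qd": joint speeds; "effort": joint torques, N m; "position": TCP position; "eef_rot": TCP orientation; "ft_force": force on the tool from outside, world axes, zero at the start; "ft_torque": the same for the moment, N m; "width": finger opening in m; "gripper_force": force on a finger pad.
Only numpy, scipy, OpenCV 4.12 (cv2) and the standard library are available. Lean on these libraries where they do the work, as an engineer would, in place of code of your own. Each camera call takes 0.05 s, during which the arm holds its last target. There are 200 camera calls.

### The job

Open the locked sample cabinet on the bench. Turn the dial on its top left (anticlockwise) to the second mark left of the long zero mark and pause there for a second, turn it right to the first mark right of zero and pause again, then turn it left past all that, slowly and gently, until you feel it come up solid against its stop (somewhere between the third and the fifth mark; do not force it). Then pull the drawer all the way out by its bar handle, let go, and leave the things around it standing where they are.

Things in the scene. Friction and masses are not known exactly. Their poses are not given: they have to be found in the camera images.
- cabinet: white steel sample cabinet, fixed to the bench, 240 (x) by 260 (y) by 140 high; origin under its centre, z up, its -x face is the front with the grey drawer. The dial stands on its top, axis vertical, 5 mm to -x of the centre. A hidden cam holds the drawer until the dial has turned the cam to within about 0.03 rad of its stop
- zero_mark (a point): the middle of the zero mark, on the cabinet's top, 55 mm from the dial's axis on its +x side. It is the longest and thickest of 24 black marks, 15 degrees (0.262 rad) apart, on a round aluminium scale of radius 62 about the dial
- dial_grip (a point): centre of the dial's grip bar, on the dial's axis, 31 mm above the cabinet's top. The dial is a dark disc of radius 36, and on it a black upright bar 60 long, 16 thick, from 14 to 46 mm above the cabinet's top; x axis along the bar, towards its end with the white pointer line; z up
- dial (a joint): dial angle, rad: 0 with the pointer at the zero mark, growing to the left (anticlockwise from above); 0.262 a mark. It turns with 0.03 N m, with 0.11 N m over the last 0.35 rad as it drives the cam; the stop is hard and, differing from lock to lock, lies between 0.74 and 1.26. The lock's parts meet 26 mm from the axis and break above 20 N (0.52 N m at the dial)
- drawer (a joint): how far the drawer is out, m: 0 shut, 0.062 fully out; it slides to the cabinet's -x with about 2 N when free and moves only 4 mm while locked
- handle (a point): middle of the drawer's steel bar handle: a level round bar 10 thick and 100 long along the cabinet's y, its axis 45 mm out from the drawer's face, 35 mm below the cabinet's top, carried at its two ends; moves with the drawer
- media_bottle: loose glass bottle with a blue cap, 72 wide, 130 high, left of the cabinet; origin under its centre
- beaker: loose glass beaker 70 wide, 85 high, right of the cabinet; origin under its centre
- sample_jar: loose jar 44 wide, 60 high, on the cabinet's top, at the rear left of the dial; origin under its centre
- tube_rack: loose yellow tube rack 110 by 200 by 40 high, to the right of the beaker; origin under its centre
- dish: loose clear dish 90 wide, 16 high, to the left, before the bottle; origin under its centre
- slide_box: loose cardboard slide box 30 by 80 by 25 high, on the cabinet's top, at the rear right of the dial; origin under its centre

How it is judged:
On the way, in this order (a step that is already met when the one before it is completed fails the run):
1. the dial rests at the second mark left of zero (within 0.1 rad) (value of joint dial between 0.424 and 0.624 rad and value of joint drawer below 0.005 m), for 0.4 s.
2. then at the first mark right of zero (within 0.1 rad) (value of joint dial between -0.362 and -0.162 rad and value of joint drawer below 0.005 m), for 0.4 s.
3. then well beyond the second mark left (over 0.7 rad), the drawer still shut (value of joint dial above 0.7 rad and value of joint drawer below 0.01 m), for 0.2 s.
At the end, for the whole second after the job is handed in: the drawer is at least 52 mm out (of 62) and at rest, and the dial is left near its stop (beyond 0.7 rad) (value of joint drawer above 0.052 m and velocity of joint drawer below 0.01 m/s and value of joint dial above 0.7 rad); the robot touches nothing.
It fails at once if the lock's parts are pressed together by the dial with more than 20 N (contact force between dial and cabinet above 20 N).
It fails at once if a bystander is moved by more than 30 mm (distance of any of media_bottle, beaker, sample_jar, tube_rack, dish, slide_box from where it was at the start of the episode above 0.03 m).
It also fails if it takes over 72 s, if anything falls off the work surface, if the arm or the gripper's body presses on something with over 40 N, if the wrist force passes 120 N, or if a joint passes its speed limit or range.

## Working session

There is one attempt and no reset: what is moved stays moved. The work goes in short steps, Python scripts to look and compute and a shell command to move; the robot and the scene stay as the last step left them, time stands still between calls to the robot, and variables do not carry over. Pictures are saved under pics/ and viewed, at most 10 in all, crops included, and the job is handed in when it is done.

```bash
mkdir -p pics; python3 - <<'E'
from workcell import robot
import cv2,numpy as np
s=robot.state();print(s,robot.hold_point_z)
for n in("scene","top"):
    c=robot.camera(n);print(n,c["fov_y"],c["cx"],c["cy"],np.round(c["camera_from_world"],4).tolist())
    cv2.imwrite(f"pics/{n}0.png",c["pixels"][:,:,::-1])
E
```

```text
{'time_s': 0.0, 'joints': array([ 1.10640095e+00,  4.91559923e-01,  1.55948535e+00,  9.83413109e-06,
        1.09170218e+00, -1.05613381e-01]), 'qd': array([ 0.00065603,  0.00042549, -0.00118185,  0.00051421, -0.00062964,
        0.00018322]), 'effort': array([-9.81558078e-04, -6.18421769e+01, -2.61602211e+01, -1.58398052e-04,
        4.06958774e-03,  3.21192476e-05]), 'position': array([0.21933375, 0.5849905 , 0.23071515]), 'eef_rot': array([-3.14044521e+00, -1.30409011e-04,  2.78280604e+00]), 'ft_force': array([-0.41608238, -0.89896891, -0.7452282 ]), 'ft_torque': array([-0.01374858,  0.06391026,  0.0009912 ]), 'gripper_force': 0.0, 'width': 0.08526742796534231} 0.0187
scene 51.14769062273788 315.68768447041595 239.4217392898307 [[-0.0837, 0.9965, -0.007, 0.07], [0.6588, 0.05, -0.7506, -0.3424], [-0.7476, -0.0674, -0.6607, 1.5773], [0.0, 0.0, 0.0, 1.0]]
top 46.05293729500197 320.5734216498669 242.75336001442025 [[0.0091, -0.9998, -0.0203, -0.0023], [-0.9931, -0.0067, -0.1171, 0.6505], [0.1169, 0.0212, -0.9929, 1.3077], [0.0, 0.0, 0.0, 1.0]]
```

View pics/top0.png

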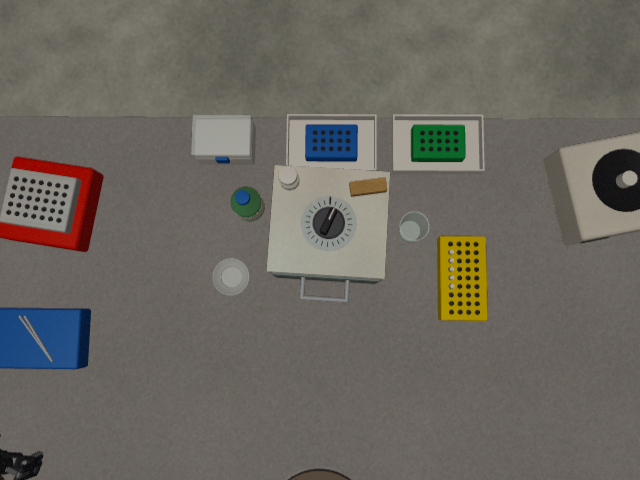

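View pics/scene0.png

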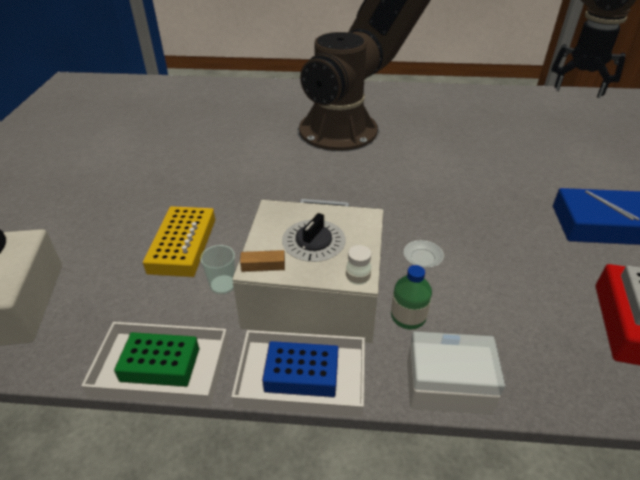

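The top view shows the cabinet corners near (273,167), (390,172), (385,280) and (268,273). The dial is at about (329,223), the zero mark about (330,201), and the handle bar about (325,299). The scene view shows the dial from the rear. Next: measure and zoom in on the dial.

```bash
cat > h.py <<'E'
import numpy as np,cv2
from workcell import robot
def ray(c,u,v,z):
    f=240/np.tan(np.radians(c["fov_y"]/2));M=np.array(c["camera_from_world"]);R,t=M[:3,:3],M[:3,3]
    d=R.T@np.array([(u-c["cx"])/f,(v-c["cy"])/f,1]);o=-R.T@t
    return o+d*(z-o[2])/d[2]
def proj(c,p):
    f=240/np.tan(np.radians(c["fov_y"]/2));M=np.array(c["camera_from_world"]);q=M[:3,:3]@p+M[:3,3]
    return np.array([c["cx"]+f*q[0]/q[2],c["cy"]+f*q[1]/q[2]])
E
python3 - <<'E'
from h import *
c=robot.camera("top");im=c["pixels"]
roi=im[150:320,230:430]
g=roi.min(2)
for nm,(u,v) in dict(c1=(274,167),c2=(390,172),c3=(386,279),c4=(268,273)).items(): print(nm,ray(c,u,v,.14))
print("dial",ray(c,329,223,.14),"zero",ray(c,330.5,201,.14))
print("handle",ray(c,302,298,.105),ray(c,347,301,.105))
a=cv2.resize(im[190:310,260:400],None,fx=5,fy=5,interpolation=cv2.INTER_CUBIC)
cv2.imwrite("pics/z.png",a[:,:,::-1])
E
```

```text
c1 [0.80879015 0.106633   0.14      ]
c2 [ 0.79841286 -0.1526704   0.14      ]
c3 [ 0.55994837 -0.14272535  0.14      ]
c4 [0.57101181 0.11533556 0.14      ]
dial [ 0.68264242 -0.01755323  0.14      ] zero [ 0.73205325 -0.02051803  0.14      ]
handle [0.51779217 0.04189214 0.105     ] [ 0.51199855 -0.05885252  0.105     ]
```

View pics/z.png

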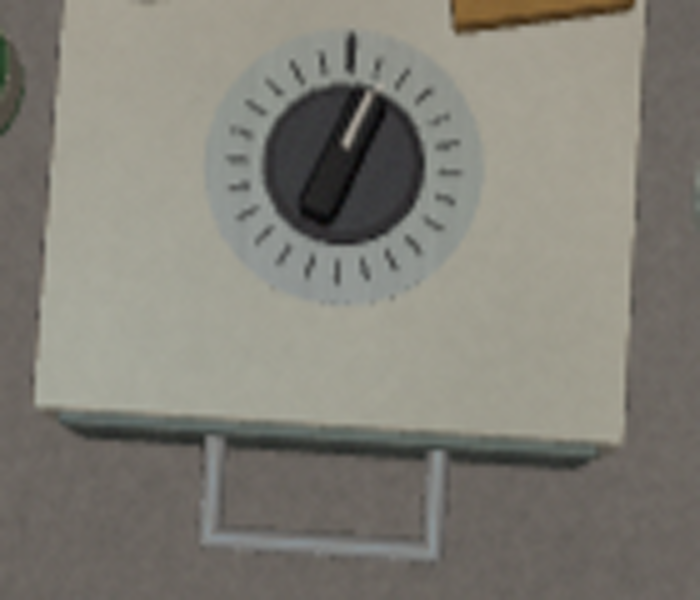

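The pointer (white line) sits about 0.35 rad right of zero. The cabinet yaw is about -0.042 and the dial axis about (0.681,-0.018), which agrees with the given sizes. I'll move above the dial first, then turn the tool.

```bash

python3 -m crank '-.043 -.027 -.006 0 0 0 0; -.086 -.054 -.012 0 0 0 0; -.129 -.08 -.018 0 0 0 0; -.172 -.107 -.024 0 0 0 0; -.215 -.134 -.03 0 0 0 0'
python3 -m crank '-.043 -.027 0 0 0 0 0; -.086 -.054 0 0 0 0 0; -.129 -.08 0 0 0 0 0; -.172 -.107 0 0 0 0 0; -.215 -.134 0 0 0 0 0'
python3 -m crank '-.043 -.027 0 0 0 0 0; -.086 -.054 0 0 0 0 0; -.129 -.08 0 0 0 0 0; -.172 -.107 0 0 0 0 0; -.215 -.134 0 0 0 0 0'
python3 -m crank '0 0 0 0 0 .18 0; 0 0 0 0 0 .36 0; 0 0 0 0 0 .54 0; 0 0 0 0 0 .72 0; 0 0 0 0 0 .9 0'
python3 -m crank '0 0 0 0 0 .18 0; 0 0 0 0 0 .36 0; 0 0 0 0 0 .54 0; 0 0 0 0 0 .72 0; 0 0 0 0 0 .9 0'
python3 -m crank '0 0 0 0 0 .18 0; 0 0 0 0 0 .36 0; 0 0 0 0 0 .54 0; 0 0 0 0 0 .72 0; 0 0 0 0 0 .9 0'
python3 -m crank '0 0 0 0 0 .17 0; 0 0 0 0 0 .34 0; 0 0 0 0 0 .47 0; 0 0 0 0 0 .47 0'
python3 - <<'E'
from h import *
s=robot.state();print(s["position"],s["eef_rot"],s["joints"],s["ft_torque"])
c=robot.camera("wrist");cv2.imwrite("pics/w1.png",c["pixels"][:,:,::-1])
print(c["fov_y"],c["cx"],c["cy"],np.round(c["camera_from_world"],4).tolist())
E
```

```text
time_s: 0.78
position: [0.3745, 0.3828, 0.2614]
eef_rot: [-3.142, -0.0, 2.783]
ft_force: [0.4, 0.5, 0.3]
width: 0.085
gripper_force: 0.0
time_s: 1.4
position: [0.5287, 0.1818, 0.2612]
eef_rot: [3.142, -0.0, 2.783]
ft_force: [-0.0, -0.5, -0.0]
width: 0.0853
gripper_force: 0.0
time_s: 2.02
position: [0.683, -0.0191, 0.261]
eef_rot: [3.142, -0.0, 2.783]
ft_force: [-0.3, 0.8, -0.4]
width: 0.0854
gripper_force: 0.0
time_s: 2.65
position: [0.6821, -0.0177, 0.2609]
eef_rot: [-3.141, -0.0, 1.877]
ft_force: [-0.4, -0.3, -0.0]
width: 0.0855
gripper_force: 0.0
time_s: 3.28
position: [0.6821, -0.0177, 0.2609]
eef_rot: [-3.141, 0.0, 0.977]
ft_force: [0.4, -0.6, 0.6]
width: 0.0854
gripper_force: 0.0
time_s: 3.9
position: [0.6821, -0.0177, 0.2609]
eef_rot: [-3.141, 0.001, 0.077]
ft_force: [0.1, 1.1, -0.1]
width: 0.0852
gripper_force: 0.0
time_s: 4.4
position: [0.6821, -0.0177, 0.261]
eef_rot: [3.142, 0.001, -0.386]
ft_force: [-0.9, 0.3, -0.1]
width: 0.0853
gripper_force: 0.0
[ 0.68212458 -0.01766392  0.2609948 ] [ 3.14151262e+00  5.51747687e-04 -3.86277599e-01] [-1.22642956e-01  5.51493421e-01  1.36631576e+00  7.07116645e-05
  1.22433701e+00  1.83440692e+00] [ 0.01623638 -0.05612863 -0.00118201]
58.874844134356245 316.80552595269944 241.4478732046302 [[-0.3769, -0.9262, 0.0007, 0.2393], [-0.8839, 0.3599, 0.2985, 0.561], [-0.2767, 0.1119, -0.9544, 0.5976], [0.0, 0.0, 0.0, 1.0]]
```

View pics/w1.png

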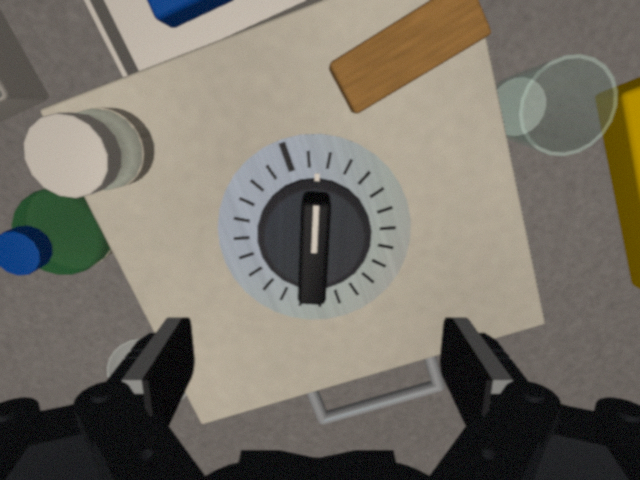

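The wrist view shows the zero mark at (287,156), the white pointer line from (317,207) to (314,253), the disc tick at (317,178), and the scale centred near (315,227).

```bash
python3 - <<'E'
from h import *
im=cv2.imread("pics/w1.png");c=robot.camera("wrist")
hsv=cv2.cvtColor(im,cv2.COLOR_BGR2HSV);b=im.astype(int)
m=((b[:,:,0]-b[:,:,2])>3)&(b.max(2)>100);m[:, :200]=0;m[:,430:]=0;m[:120]=0;m[330:]=0
cs,_=cv2.findContours(m.astype(np.uint8),cv2.RETR_EXTERNAL,cv2.CHAIN_APPROX_NONE);k=cv2.convexHull(max(cs,key=cv2.contourArea))
P=np.array([ray(c,*p[0],.14)[:2] for p in k])
A=np.c_[2*P,np.ones(len(P))];x=np.linalg.lstsq(A,(P**2).sum(1),rcond=None)[0];r=np.sqrt(x[2]+x[:2]@x[:2])
print("axis",x[:2],"r",r)
z=ray(c,287,156,.14)[:2]-x[:2];print("zero r",np.hypot(*z),"yaw",np.arctan2(z[1],z[0]))
g=im.min(2);w=(g>150)[195:262,295:335];ys,xs=np.nonzero(w);
l=cv2.fitLine(np.c_[xs+295,ys+195].astype(np.float32),cv2.DIST_L2,0,.01,.01).ravel();print(l,len(xs))
q=[ray(c,l[2]+t*l[0],l[3]+t*l[1],.186)[:2] for t in(-20,20)]
d=q[0]-q[1];d*=np.sign(d[0]);print("ptr yaw",np.arctan2(d[1],d[0]), "line offset from axis",np.cross(d/np.hypot(*d),x[:2]-q[0]))
t=ray(c,317,178,.154)[:2]-x[:2];print("tick",np.arctan2(t[1],t[0]),np.hypot(*t))
E
```

```text
axis [ 0.68729181 -0.01146456] r 0.05590048462575718
zero r 0.046141318063301594 yaw -0.18499036592416193
[ 4.5713298e-02 -9.9895459e-01  3.1465741e+02  2.2893518e+02] 216
ptr yaw -0.43006829070822095 line offset from axis 0.007284876480334488
tick -0.6463758018148316 0.03519774222030094<stdin>:13: DeprecationWarning: Arrays of 2-dimensional vectors are deprecated. Use arrays of 3-dimensional vectors instead. (deprecated in NumPy 2.0)
```

```bash
python3 -W ignore - <<'E'
from h import *
c=robot.camera("wrist")
P=np.array([ray(c,*p,.14)[:2] for p in [(219,230),(410,228),(316,133),(314,320)]])
A=np.c_[2*P,np.ones(4)];x=np.linalg.lstsq(A,(P**2).sum(1),rcond=None)[0];print("axis",x[:2],np.sqrt(x[2]+x[:2]@x[:2]))
x=x[:2];z=ray(c,287,156,.14)[:2]-x;print("zero",np.hypot(*z),np.arctan2(z[1],z[0]))
q=ray(c,314.66,228.9,.186)[:2];d=np.array([np.cos(-.43),np.sin(-.43)]);print("off",np.cross(d,x-q))
t=ray(c,317,178,.154)[:2]-x;print("tick",np.arctan2(t[1],t[0]),np.hypot(*t))
K=np.array([ray(c,*p,.14)[:2] for p in [(203,424),(544,322)]]);e=K[0]-K[1];print("front",K,np.arctan2(-e[0],e[1]),np.hypot(*e))
H=np.array([ray(c,*p,.105)[:2] for p in [(324,419),(437,387)]]);print("handle",H,H.mean(0),np.hypot(*(H[0]-H[1])))
E
```

```text
axis [ 0.68121228 -0.01711185] 0.06184090550609575
zero 0.05153605017686507 -0.05491539980462012
off -0.0003911059948559373
tick -0.4266691359219578 0.03756612239606043
front [[ 0.5746611   0.11616492]
 [ 0.56276017 -0.13952705]] -0.04651045840871409 0.2559687796207799
handle [[ 0.51736082  0.04098786]
 [ 0.51192973 -0.05680909]] [ 0.51464527 -0.00791062] 0.09794764094302705
```

```bash

python3 -m crank '-.001 0 .03 0 0 .04 0; -.001 0 .06 0 0 .04 0; -.001 0 .08 0 0 .04 0; -.001 0 .1 0 0 .04 0; -.001 0 .1 0 0 .04 0' 20
python3 -m crank '0 0 0 0 0 0 1; 0 0 0 0 0 0 1; 0 0 0 0 0 0 1; 0 0 0 0 0 0 1; 0 0 0 0 0 0 1' 20
python3 -m crank '0 0 0 0 0 0 1; 0 0 0 0 0 0 1; 0 0 0 0 0 0 1; 0 0 0 0 0 0 1' 20
python3 - <<'E'
from h import *
s=robot.state();print(s["ft_torque"],s["ft_force"])
c=robot.camera("wrist");cv2.imwrite("pics/w2.png",c["pixels"][:,:,::-1])
E
```

```text
time_s: 5.18
position: [0.6807, -0.0172, 0.1599]
eef_rot: [3.141, 0.003, -0.426]
ft_force: [-0.2, -0.9, 0.2]
width: 0.0853
gripper_force: 0.0
time_s: 5.8
position: [0.682, -0.0158, 0.1621]
eef_rot: [-3.139, -0.001, -0.427]
ft_force: [3.1, 9.1, 2.0]
width: 0.0156
gripper_force: 25.6
time_s: 6.3
position: [0.682, -0.0158, 0.1621]
eef_rot: [-3.139, -0.001, -0.427]
ft_force: [3.1, 8.2, 1.6]
width: 0.0155
gripper_force: 25.6
[ 1.21578803 -0.39668958 -0.00418515] [3.07793766 8.23633225 1.63375963]
```

View pics/w2.png

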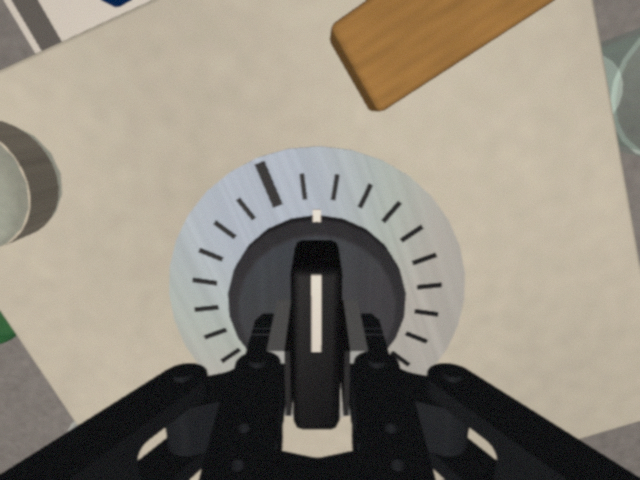

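The bar is gripped in the middle, and the pointer is between the first and second marks right of zero (dial about -0.37). I'll null the 8 N side load, then turn left to the second mark.

```bash

python3 -m crank '0 -.0017 0 0 0 0 1; 0 -.0017 0 0 0 0 1' 20
python3 -m crank '0 0 0 0 0 -.06 1; 0 0 0 0 0 -.12 1; 0 0 0 0 0 -.18 1; 0 0 0 0 0 -.24 1; 0 0 0 0 0 -.3 1'
python3 -m crank '0 0 0 0 0 -.06 1; 0 0 0 0 0 -.12 1; 0 0 0 0 0 -.18 1; 0 0 0 0 0 -.24 1; 0 0 0 0 0 -.3 1'
python3 -m crank '0 0 0 0 0 -.06 1; 0 0 0 0 0 -.12 1; 0 0 0 0 0 -.18 1; 0 0 0 0 0 -.24 1; 0 0 0 0 0 -.29 1'
python3 -m crank '0 0 0 0 0 0 1; 0 0 0 0 0 0 1; 0 0 0 0 0 0 1; 0 0 0 0 0 0 1; 0 0 0 0 0 0 1'
python3 - <<'E'
from h import *
s=robot.state();print(s["ft_torque"],s["ft_force"])
c=robot.camera("wrist");cv2.imwrite("pics/w3.png",c["pixels"][:,:,::-1])
E
```

```text
time_s: 6.6
position: [0.6821, -0.0157, 0.162]
eef_rot: [-3.141, -0.001, -0.427]
ft_force: [-1.4, 1.2, 6.3]
width: 0.0154
gripper_force: 26.0
time_s: 7.22
position: [0.6821, -0.0159, 0.162]
eef_rot: [3.141, -0.001, -0.125]
ft_force: [-1.5, -0.1, 5.5]
width: 0.0153
gripper_force: 26.0
time_s: 7.85
position: [0.6821, -0.0162, 0.162]
eef_rot: [3.141, -0.001, 0.175]
ft_force: [-1.5, -1.7, 5.9]
width: 0.0153
gripper_force: 26.0
time_s: 8.48
position: [0.6822, -0.0164, 0.162]
eef_rot: [3.14, -0.001, 0.464]
ft_force: [-1.8, -2.1, 5.0]
width: 0.0151
gripper_force: 25.9
time_s: 9.1
position: [0.6822, -0.0164, 0.162]
eef_rot: [3.14, -0.0, 0.462]
ft_force: [-1.5, -2.9, 5.7]
width: 0.0155
gripper_force: 26.0
[-0.56907588  0.17893298  0.03332463] [-1.51663531 -2.88370772  5.68061067]
```

View pics/w3.png

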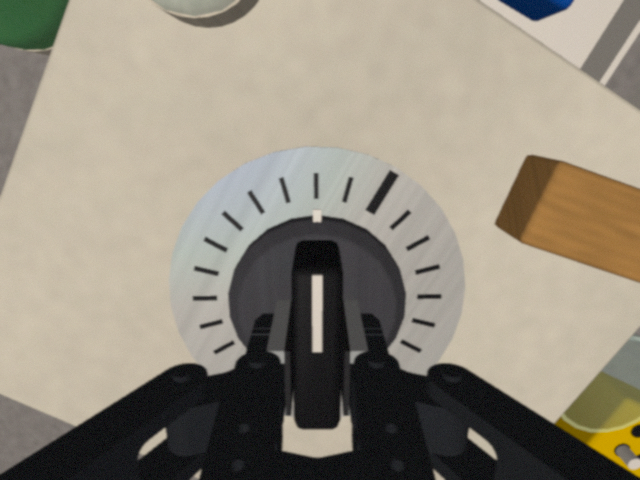

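The pointer is exactly on the second mark left, at (316,186), so dial = tool yaw + 0.062. Now right to the first mark (turn 0.786), pause, then left to about 0.65.

```bash

python3 -m crank '0 0 0 0 0 .06 1; 0 0 0 0 0 .12 1; 0 0 0 0 0 .18 1; 0 0 0 0 0 .24 1; 0 0 0 0 0 .3 1'
python3 -m crank '0 0 0 0 0 .06 1; 0 0 0 0 0 .12 1; 0 0 0 0 0 .18 1; 0 0 0 0 0 .24 1; 0 0 0 0 0 .3 1'
python3 -m crank '0 0 0 0 0 .06 1; 0 0 0 0 0 .12 1; 0 0 0 0 0 .186 1; 0 0 0 0 0 .186 1; 0 0 0 0 0 .186 1'
python3 -m crank '0 0 0 0 0 0 1; 0 0 0 0 0 0 1; 0 0 0 0 0 0 1; 0 0 0 0 0 0 1; 0 0 0 0 0 0 1'
python3 - <<'E'
from h import *
s=robot.state();print(s["ft_torque"],s["eef_rot"])
c=robot.camera("wrist");cv2.imwrite("pics/w4.png",c["pixels"][130:330,150:490,::-1])
E
```

```text
time_s: 9.78
position: [0.6821, -0.0162, 0.162]
eef_rot: [3.141, -0.001, 0.16]
ft_force: [-2.6, -1.8, 6.0]
width: 0.0155
gripper_force: 26.1
time_s: 10.4
position: [0.682, -0.0159, 0.162]
eef_rot: [3.141, -0.001, -0.14]
ft_force: [-0.5, -0.0, 5.9]
width: 0.0154
gripper_force: 26.1
time_s: 11.02
position: [0.6821, -0.0158, 0.162]
eef_rot: [-3.141, -0.001, -0.324]
ft_force: [-0.8, 0.3, 6.0]
width: 0.016
gripper_force: 26.1
time_s: 11.65
position: [0.6821, -0.0158, 0.162]
eef_rot: [-3.141, -0.001, -0.324]
ft_force: [-1.8, 0.8, 6.4]
width: 0.0155
gripper_force: 26.1
[-0.08050674  0.32779086 -0.08256273] [-3.14148464e+00 -6.71967557e-04 -3.23719000e-01]
```

View pics/w4.png

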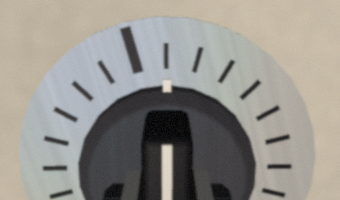

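The pointer is on the first mark right, at crop (166,56). Now left to about 0.66, then slow steps with torque readings.

```bash
cat > t.py <<'E'
from workcell import robot
s=robot.state();print("Tz %.3f dial %.4f"%(s["ft_torque"][2],s["eef_rot"][2]+.062),flush=True)
E
python3 -m crank '0 0 0 0 0 -.06 1; 0 0 0 0 0 -.12 1; 0 0 0 0 0 -.18 1; 0 0 0 0 0 -.24 1; 0 0 0 0 0 -.3 1'
python3 -m crank '0 0 0 0 0 -.06 1; 0 0 0 0 0 -.12 1; 0 0 0 0 0 -.18 1; 0 0 0 0 0 -.24 1; 0 0 0 0 0 -.3 1' |grep ft; python3 t.py
python3 -m crank '0 0 0 0 0 -.06 1; 0 0 0 0 0 -.12 1; 0 0 0 0 0 -.18 1; 0 0 0 0 0 -.24 1; 0 0 0 0 0 -.3 1' |grep ft; python3 t.py
python3 -m crank '0 0 0 0 0 -.01 1; 0 0 0 0 0 -.02 1; 0 0 0 0 0 -.02 1'|grep ft;python3 t.py
python3 -m crank '0 0 0 0 0 -.01 1; 0 0 0 0 0 -.02 1'|grep ft;python3 t.py
python3 -m crank '0 0 0 0 0 -.01 1; 0 0 0 0 0 -.02 1'|grep ft;python3 t.py
python3 -m crank '0 0 0 0 0 -.01 1; 0 0 0 0 0 -.02 1'|grep ft;python3 t.py
```

```text
time_s: 12.32
position: [0.682, -0.0161, 0.162]
eef_rot: [3.141, -0.001, -0.022]
ft_force: [-1.4, -1.1, 5.2]
width: 0.0155
gripper_force: 26.1
ft_force: [-2.0, -1.7, 5.5]
Tz -0.063 dial 0.3401
ft_force: [-1.6, -3.3, 5.7]
Tz -0.107 dial 0.6399
ft_force: [-0.6, -3.9, 6.2]
Tz -0.034 dial 0.6581
ft_force: [-1.3, -3.3, 5.0]
Tz -0.151 dial 0.6782
ft_force: [-2.0, -3.7, 5.6]
Tz -0.137 dial 0.6982
ft_force: [-1.1, -4.3, 5.3]
Tz -0.052 dial 0.7182
```

```bash
cat > t.py <<'E'
import sys
from workcell import robot
s=robot.state();T=s["ft_torque"][2];print("Tz %.3f dial %.4f t %.1f"%(T,s["eef_rot"][2]+.062,s["time_s"]),flush=True)
sys.exit(abs(T)>.22)
E
python3 -m crank '0 0 0 0 0 -.003 1; 0 0 0 0 0 -.006 1'>o && python3 t.py &&
python3 -m crank '0 0 0 0 0 -.003 1; 0 0 0 0 0 -.006 1'>o && python3 t.py &&
python3 -m crank '0 0 0 0 0 -.003 1; 0 0 0 0 0 -.006 1'>o && python3 t.py &&
python3 -m crank '0 0 0 0 0 -.003 1; 0 0 0 0 0 -.006 1'>o && python3 t.py &&
python3 -m crank '0 0 0 0 0 -.003 1; 0 0 0 0 0 -.006 1'>o && python3 t.py &&
python3 -m crank '0 0 0 0 0 -.003 1; 0 0 0 0 0 -.006 1'>o && python3 t.py &&
python3 -m crank '0 0 0 0 0 -.003 1; 0 0 0 0 0 -.006 1'>o && python3 t.py &&
python3 -m crank '0 0 0 0 0 -.003 1; 0 0 0 0 0 -.006 1'>o && python3 t.py &&
python3 -m crank '0 0 0 0 0 -.003 1; 0 0 0 0 0 -.006 1'>o && python3 t.py &&
python3 -m crank '0 0 0 0 0 -.003 1; 0 0 0 0 0 -.006 1'>o && python3 t.py &&
python3 -m crank '0 0 0 0 0 -.003 1; 0 0 0 0 0 -.006 1'>o && python3 t.py &&
python3 -m crank '0 0 0 0 0 -.003 1; 0 0 0 0 0 -.006 1'>o && python3 t.py &&
python3 -m crank '0 0 0 0 0 -.003 1; 0 0 0 0 0 -.006 1'>o && python3 t.py &&
python3 -m crank '0 0 0 0 0 -.003 1; 0 0 0 0 0 -.006 1'>o && python3 t.py &&
python3 -m crank '0 0 0 0 0 -.003 1; 0 0 0 0 0 -.006 1'>o && python3 t.py &&
python3 -m crank '0 0 0 0 0 -.003 1; 0 0 0 0 0 -.006 1'>o && python3 t.py &&
python3 -m crank '0 0 0 0 0 -.003 1; 0 0 0 0 0 -.006 1'>o && python3 t.py &&
python3 -m crank '0 0 0 0 0 -.003 1; 0 0 0 0 0 -.006 1'>o && python3 t.py
```

```text
Tz -0.136 dial 0.7240 t 14.9False
```

```bash
sed -i 's/sys.exit(abs(T)>.22)/sys.exit(int(abs(T)>.22))/' t.py
python3 -m crank '0 0 0 0 0 -.003 1; 0 0 0 0 0 -.006 1'>o && python3 t.py &&
python3 -m crank '0 0 0 0 0 -.003 1; 0 0 0 0 0 -.006 1'>o && python3 t.py &&
python3 -m crank '0 0 0 0 0 -.003 1; 0 0 0 0 0 -.006 1'>o && python3 t.py &&
python3 -m crank '0 0 0 0 0 -.003 1; 0 0 0 0 0 -.006 1'>o && python3 t.py &&
python3 -m crank '0 0 0 0 0 -.003 1; 0 0 0 0 0 -.006 1'>o && python3 t.py &&
python3 -m crank '0 0 0 0 0 -.003 1; 0 0 0 0 0 -.006 1'>o && python3 t.py &&
python3 -m crank '0 0 0 0 0 -.003 1; 0 0 0 0 0 -.006 1'>o && python3 t.py &&
python3 -m crank '0 0 0 0 0 -.003 1; 0 0 0 0 0 -.006 1'>o && python3 t.py &&
python3 -m crank '0 0 0 0 0 -.003 1; 0 0 0 0 0 -.006 1'>o && python3 t.py &&
python3 -m crank '0 0 0 0 0 -.003 1; 0 0 0 0 0 -.006 1'>o && python3 t.py &&
python3 -m crank '0 0 0 0 0 -.003 1; 0 0 0 0 0 -.006 1'>o && python3 t.py &&
python3 -m crank '0 0 0 0 0 -.003 1; 0 0 0 0 0 -.006 1'>o && python3 t.py &&
python3 -m crank '0 0 0 0 0 -.003 1; 0 0 0 0 0 -.006 1'>o && python3 t.py &&
python3 -m crank '0 0 0 0 0 -.003 1; 0 0 0 0 0 -.006 1'>o && python3 t.py &&
python3 -m crank '0 0 0 0 0 -.003 1; 0 0 0 0 0 -.006 1'>o && python3 t.py &&
python3 -m crank '0 0 0 0 0 -.003 1; 0 0 0 0 0 -.006 1'>o && python3 t.py &&
python3 -m crank '0 0 0 0 0 -.003 1; 0 0 0 0 0 -.006 1'>o && python3 t.py &&
python3 -m crank '0 0 0 0 0 -.003 1; 0 0 0 0 0 -.006 1'>o && python3 t.py &&
python3 -m crank '0 0 0 0 0 -.003 1; 0 0 0 0 0 -.006 1'>o && python3 t.py &&
python3 -m crank '0 0 0 0 0 -.003 1; 0 0 0 0 0 -.006 1'>o && python3 t.py
```

```text
Tz -0.125 dial 0.7300 t 15.2
Tz -0.097 dial 0.7360 t 15.4
Tz -0.108 dial 0.7419 t 15.7
Tz -0.161 dial 0.7480 t 15.9
Tz -0.145 dial 0.7540 t 16.2
Tz -0.061 dial 0.7600 t 16.4
Tz -0.107 dial 0.7660 t 16.7
Tz -0.153 dial 0.7720 t 16.9
Tz -0.100 dial 0.7780 t 17.2
Tz -0.117 dial 0.7840 t 17.4
Tz -0.079 dial 0.7900 t 17.7
Tz -0.184 dial 0.7959 t 17.9
Tz -0.227 dial 0.8018 t 18.2
```

```bash

python3 -m crank '0 0 0 0 0 0 1'>o ; python3 t.py 
python3 -m crank '0 0 0 0 0 0 1'>o ; python3 t.py 
python3 -m crank '0 0 0 0 0 -.003 1'>o ; python3 t.py
python3 -m crank '0 0 0 0 0 0 1'>o ; python3 t.py 
```

```text
Tz -0.186 dial 0.8017 t 18.3
Tz -0.127 dial 0.8017 t 18.4
Tz -0.261 dial 0.8047 t 18.6
Tz -0.205 dial 0.8047 t 18.7
```

```bash

python3 -m crank '0 0 0 0 0 -.003 1'>o ; python3 t.py 
python3 -m crank '0 0 0 0 0 0 1'>o ; python3 t.py 
python3 -m crank '0 0 0 0 0 0 1'>o ; python3 t.py 
python3 -m crank '0 0 0 0 0 0 1'; python3 t.py
```

```text
Tz -0.282 dial 0.8077 t 18.8
Tz -0.228 dial 0.8077 t 18.9
Tz -0.192 dial 0.8076 t 19.1
time_s: 19.2
position: [0.6823, -0.0166, 0.162]
eef_rot: [3.14, -0.0, 0.746]
ft_force: [-0.7, -3.5, 5.4]
width: 0.0156
gripper_force: 26.0
Tz -0.228 dial 0.8076 t 19.2
```

```bash

python3 -m crank '0 0 0 0 0 -.003 1'>o ; python3 t.py 
python3 -m crank '0 0 0 0 0 0 1'>o ; python3 t.py 
python3 -m crank '0 0 0 0 0 0 1'>o ; python3 t.py 
python3 -m crank '0 0 0 0 0 0 1'>o; python3 t.py
```

```text
Tz -0.316 dial 0.8106 t 19.3
Tz -0.284 dial 0.8105 t 19.4
Tz -0.240 dial 0.8106 t 19.6
Tz -0.271 dial 0.8105 t 19.7
```

Torque climbed from 0.11 to 0.27 N m over the last 0.012 rad, so the dial is on its stop at about 0.80. I'll unload, let go, lift, and look at the handle from near.

```bash

python3 -m crank '0 0 0 0 0 .005 1; 0 0 0 0 0 .009 1; 0 0 0 0 0 .009 1'>o ; python3 t.py
python3 -m crank '0 0 0 0 0 0 0; 0 0 0 0 0 0 0; 0 0 0 0 0 0 0; 0 0 0 0 0 0 0'
python3 -m crank '0 0 -.03 0 0 0 0; 0 0 -.06 0 0 0 0; 0 0 -.09 0 0 0 0; 0 0 -.09 0 0 -.18 .5; 0 0 -.09 0 0 -.36 .5'
python3 -m crank '0 0 0 0 0 -.15 .5; 0 0 0 0 0 -.3 .5; 0 0 0 0 0 -.425 .5; 0 0 0 0 0 -.425 .5'
python3 - <<'E'
from h import *
s=robot.state();print(s["position"],s["eef_rot"])
E
```

```text
Tz -0.226 dial 0.8017 t 20.1
time_s: 20.58
position: [0.682, -0.0157, 0.1612]
eef_rot: [-3.141, 0.0, 0.741]
ft_force: [-0.4, 0.0, 0.7]
width: 0.0848
gripper_force: 0.0
time_s: 21.2
position: [0.682, -0.0157, 0.2517]
eef_rot: [3.141, -0.0, 1.107]
ft_force: [-0.2, 0.7, -1.2]
width: 0.0517
gripper_force: 0.0
time_s: 21.7
position: [0.6819, -0.0157, 0.2512]
eef_rot: [-3.141, -0.0, 1.525]
ft_force: [-0.2, 0.3, 0.4]
width: 0.0426
gripper_force: 0.0
[ 0.68194126 -0.01570556  0.25123095] [-3.14146024e+00 -1.04883392e-04  1.52496450e+00]
```

```bash

python3 -m crank '0 -.055 0 0 0 0 .5; 0 -.11 0 0 0 0 .5; 0 -.166 0 0 0 0 .5; 0 -.166 0 0 0 0 .5'
python3 - <<'E'
from h import *
c=robot.camera("wrist");np.save("c.npy",c,allow_pickle=True);cv2.imwrite("pics/w5.png",c["pixels"][:,:,::-1])
E
```

```text
time_s: 22.2
position: [0.5131, -0.0079, 0.2519]
eef_rot: [-3.141, -0.0, 1.523]
ft_force: [-0.0, 0.5, 0.6]
width: 0.0427
gripper_force: 0.0
```

View pics/w5.png

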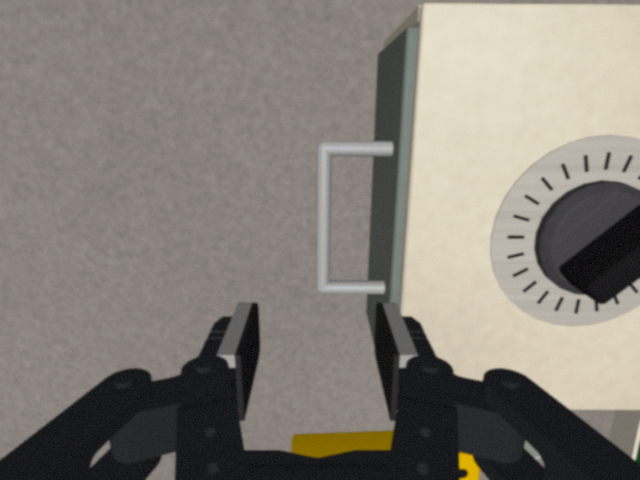

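The bar runs down column ~323 from (323,148) to (323,288), nearly parallel to the image column. The fingers are about centred on it.

```bash
python3 - <<'E'
from h import *
c=np.load("c.npy",allow_pickle=True).item()
a,b=ray(c,324.5,148,.105),ray(c,322.5,288,.105);print(a,b,(a+b)/2,np.hypot(*(a-b)[:2]),np.arctan2(-(a-b)[0],(a-b)[1]))
s=robot.state();print(s["position"])
d=(a+b)/2-s["position"];p=s["eef_rot"][2];print("tx",d[0]*np.cos(p)+d[1]*np.sin(p),"ty",d[0]*np.sin(p)-d[1]*np.cos(p))
E
```

```text
[0.51925556 0.04208085 0.105     ] [ 0.51344089 -0.05883121  0.105     ] [ 0.51634823 -0.00837518  0.105     ] 0.10107944742992156 -0.05755755922206353
[ 0.51534528 -0.00819423  0.25213756]
tx -0.00013271819770594207 ty 0.001010457179469812
```

```bash

python3 -m crank '0 .001 .04 0 0 0 .62; 0 .001 .08 0 0 0 .62; 0 .001 .11 0 0 0 .62; 0 .001 .135 0 0 0 .62; 0 .001 .135 0 0 0 .62'
python3 -m crank '0 0 .01 0 0 0 .62; 0 0 .02 0 0 0 .62; 0 0 .028 0 0 0 .62; 0 0 .028 0 0 0 .62'
python3 -m crank '0 0 0 0 0 0 1; 0 0 0 0 0 0 1; 0 0 0 0 0 0 1; 0 0 0 0 0 0 1' 30
```

```text
time_s: 22.88
position: [0.5175, -0.0083, 0.1148]
eef_rot: [-3.139, -0.0, 1.524]
ft_force: [-0.1, -0.1, 0.2]
width: 0.0322
gripper_force: 0.0
time_s: 23.38
position: [0.517, -0.0083, 0.0879]
eef_rot: [-3.141, -0.0, 1.526]
ft_force: [0.1, 0.8, 0.6]
width: 0.0321
gripper_force: 0.0
time_s: 23.88
position: [0.5171, -0.0083, 0.0886]
eef_rot: [3.141, -0.0, 1.526]
ft_force: [-2.7, -0.4, 4.7]
width: 0.0088
gripper_force: 29.5
```

```bash

python3 -m crank '0 -.003 0 0 0 0 1; 0 -.006 0 0 0 0 1; 0 -.009 0 0 0 0 1; 0 -.012 0 0 0 0 1; 0 -.012 0 0 0 0 1'
```

```text
time_s: 24.5
position: [0.505, -0.0077, 0.0885]
eef_rot: [3.141, -0.0, 1.526]
ft_force: [-0.2, 1.0, 6.8]
width: 0.0086
gripper_force: 29.8
```

It moved 12 mm with hardly any force, so the drawer is free. I'll keep pulling.

```bash

python3 -m crank '0 -.006 0 0 0 0 1; 0 -.012 0 0 0 0 1; 0 -.018 0 0 0 0 1; 0 -.024 0 0 0 0 1; 0 -.03 0 0 0 0 1'
python3 -m crank '0 -.005 0 0 0 0 1; 0 -.01 0 0 0 0 1; 0 -.014 0 0 0 0 1; 0 -.018 0 0 0 0 1; 0 -.018 0 0 0 0 1'
```

```text
time_s: 25.12
position: [0.4752, -0.0061, 0.0885]
eef_rot: [3.141, -0.0, 1.526]
ft_force: [2.5, 4.5, 6.1]
width: 0.009
gripper_force: 29.7
time_s: 25.75
position: [0.4566, -0.0051, 0.0885]
eef_rot: [-3.141, -0.001, 1.526]
ft_force: [-0.8, 6.9, 9.1]
width: 0.0086
gripper_force: 30.0
```

```bash

python3 -m crank '0 0 0 0 0 0 .6; 0 0 0 0 0 0 .6; 0 0 0 0 0 0 .6; 0 0 0 0 0 0 .6'
python3 -m crank '0 0 -.02 0 0 0 .6; 0 0 -.05 0 0 0 .6; 0 0 -.09 0 0 0 .6; 0 0 -.13 0 0 0 .6; 0 0 -.16 0 0 0 .6'
python3 -m crank '0 0 0 0 0 0 .6; 0 0 0 0 0 0 .6'
python3 - <<'E'
from h import *
c=robot.camera("wrist");np.save("c.npy",c,allow_pickle=True);cv2.imwrite("pics/w6.png",c["pixels"][:,:,::-1])
E
```

```text
time_s: 26.25
position: [0.4571, -0.0056, 0.0882]
eef_rot: [-3.141, -0.0, 1.526]
ft_force: [-1.1, 0.3, 0.2]
width: 0.0342
gripper_force: 0.0
time_s: 26.88
position: [0.4572, -0.0057, 0.2499]
eef_rot: [3.14, 0.0, 1.526]
ft_force: [1.0, 0.5, 0.3]
width: 0.0341
gripper_force: 0.0
time_s: 27.12
position: [0.4568, -0.0056, 0.2477]
eef_rot: [-3.141, -0.0, 1.526]
ft_force: [0.0, -0.2, 0.2]
width: 0.0342
gripper_force: 0.0
```

View pics/w6.png

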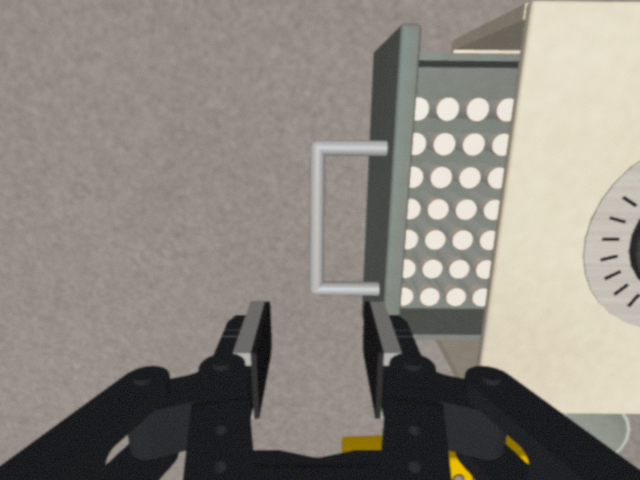

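The drawer is open, with the handle bar at column 318 and the gripper clear above it. The bar has moved about 60 mm with the tool, so I'm handing in.

```bash
python3 -c "
from workcell import robot
print(robot.hand_in())"
```

```text
the job is handed in; nothing more can be done
None
```

The job is handed in at about 27 s: the dial was turned through both marks to its stop at about 0.80 rad, the drawer is about 60 mm out by the tool's travel, and the gripper is clear above it; I took no final picture of the things around it, and the hand-in returned no verdict.

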